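# Set up for the painter: open the paint case and hold out the broad brush

### The job

Raise the lid of the paint case to about 70 degrees open and let go of it, so that it stands there. Then draw the brush with the broadest head out of the slanted stand, turn it until it lies level in the air, and finish while still holding it so for the painter to take, still and clear of everything, all of it about 20 cm or more above the table. Leave the other brushes in the stand and everything else where it is.

Things in the scene. Friction and masses are not known exactly. Their poses are not given: they have to be found in the camera images.
- paintbox: Flat plywood paint case, fixed to the table, 160 mm deep (x) by 240 mm wide (y) by 55 mm high, holding jars of paint that stay below its rim, under a hinged lid. Origin: centre of its underside; x points from its front (handle side) to its hinge side, z up. It may stand to the left or the right.
- lid (a joint): Angle of the lid in rad: 0 shut, growing as the front edge rises; range 0 to 1.9; starts a little ajar (0.05 to 0.35). The hinge is stiff (friction 0.6 N m; lid about 0.3 kg): the lid stays at whatever angle it is left; lifting by the handle takes about 3 to 6 N. The lid is a plywood panel 160 x 240 x 8 mm.
- lid_hinge (a point): Middle of the lid's hinge line, at the far (+x) top edge of the case, 55 mm above the table; the hinge axis is the case's y axis.
- lid_handle (a point): Middle of the grip bar of the lid's steel loop handle, which sticks out from the lid's front edge in the lid's plane. Round bar, 10 mm in diameter, 100 mm long, parallel to the hinge, 205 mm from it and 45 mm in front of the lid's edge: a finger fits through the loop. It moves on a circle about the hinge, starts 70 to 130 mm above the table, and can turn between pinching fingers.
- stand: Wooden brush stand, fixed, 140 mm (x) by 270 mm (y): a block with three equal sockets in a row, at y = -80, 0 and +80 mm, 55 mm deep, mouths about 80 mm above the table. The sockets lean 36 degrees from vertical towards the stand's +x (roughly away from the robot). Origin: centre of its underside; z up. It stands on the other side from the case.
- broad_brush: The wanted brush, with the broadest head, in any of the sockets, head up, leaning about 40 degrees from vertical towards the stand's +x. 211 mm, 50 g; handle 140 mm long, 20 mm wide (y), 14 mm thick (x), its lowest 55 mm in the socket with 1.5 mm play; then a flat ferrule and rigid bristles 50 mm wide, 15 mm thick. Origin: centre of the handle's foot end; z along the brush to the head. It draws out along z.
- broad_brush_grip (a point): Point on the axis of the broad brush's bare handle, 103 mm from the foot and about 48 mm outside the socket's mouth: a good place to pinch it across its 20 mm width (the brush's y). 35 mm of bare handle lie between here and the ferrule.
- broad_brush_tip (a point): Centre of the bristle end of the broad brush, 211 mm from the foot.
- medium_brush: Brush like the wanted one, head 34 mm wide, in another socket. To be left there. Origin at the handle's foot, z to the head.
- narrow_brush: Brush with a head 20 mm wide, no wider than its handle, and 196 mm long, in another socket. To be left there. Origin at the handle's foot, z to the head.
- paint_jar: Bystander: white paint jar, 44 mm in diameter, 50 mm high, between case and stand. Origin under its centre.
- tall_jar: Bystander: jar 44 mm in diameter, 70 mm high, between case and stand. Origin under its centre.
- bottle: Bystander: brown bottle, 56 mm in diameter, 190 mm high, at the back. Origin under its centre.
- glasses_case: Bystander: grey spectacle case, 65 x 160 x 40 mm, at the back. Origin under its centre.
- water_cup: Bystander: clear plastic cup, 72 mm in diameter, 85 mm high, on the left. Origin under its centre.

How it is judged:
On the way, in this order (a step that is already met when the one before it is completed fails the run):
1. the lid stands 60 to 80 degrees open and has been let go (value of joint lid between 1.05 and 1.4 rad and contact force between the fingers and paintbox below 0.05 N and velocity of joint lid between -0.05 and 0.05 rad/s), for 0.3 s.
2. the broad brush is out of the stand, in the fingers (contact force between the fingers and broad_brush above 1 N and contact force between broad_brush and stand below 0.05 N and height (world z) of broad_brush above 0.1 m), for 0.2 s.
At the end, for the whole second after the job is handed in: The lid still stands 60 to 80 degrees open (1.05 to 1.40 rad), untouched by the fingers; the broad brush is held by the fingers, within 15 degrees of level, at rest, both its ends more than 150 mm above the table, touching neither stand, case, other brushes nor bystanders (value of joint lid between 1.05 and 1.4 rad and height (world z) of each of broad_brush, broad_brush_tip above 0.15 m and angle between broad_brush's own z axis and vertical between 1.309 and 1.833 rad and contact force between the fingers and broad_brush above 1 N and contact force between broad_brush and stand below 0.05 N and contact force between each of broad_brush, the fingers and paintbox below 0.05 N and linear speed of broad_brush below 0.02 m/s and angular speed of broad_brush below 0.15 rad/s and contact force between broad_brush and medium_brush below 0.05 N and contact force between broad_brush and narrow_brush below 0.05 N and contact force between broad_brush and paint_jar below 0.05 N and contact force between broad_brush and tall_jar below 0.05 N and contact force between broad_brush and bottle below 0.05 N and contact force between broad_brush and glasses_case below 0.05 N and contact force between broad_brush and water_cup below 0.05 N); the arm keeps its last pose, push and grip.
It fails at once if one of the other brushes is shifted by more than 3 cm (distance of any of medium_brush, narrow_brush from where it was at the start of the episode above 0.03 m).
It fails at once if one of the bystanders is shifted by more than 3 cm (distance of any of paint_jar, tall_jar, bottle, glasses_case, water_cup from where it was at the start of the episode above 0.03 m).
It also fails if it takes over 67 s, if anything falls off the work surface, if the arm or the gripper's body presses on something with over 40 N, if the wrist force passes 120 N, or if a joint passes its speed limit or range.

### The arm

A 6-joint arm with a two-finger parallel gripper is mounted at the origin on the work surface. World frame = base frame: x ahead of the robot, y to its left, z up, the work surface at z = 0. Lengths are in m, angles in rad, forces in N, time in s.
With the tool pointing down it reaches from about 0.35 to 0.775 m from the base axis. Payload 7.3 kg.
Tool frame: the origin (TCP) lies midway between the tips of the shut fingers; the grasp point (between the pads) lies 19 mm behind it; z points along the fingers, y is the line along which they close (so a half turn about z gives the same grasp; the last joint's range is limited). The gripper opens to 92 mm and grips with 3 to 60 N. Pads are 19 mm wide; open, the fingers measure 130 mm over their backs; the gripper's body (75 mm by 190 mm) begins 47 mm behind the grasp point.
Start: joints at [-1.467, 0.342, 1.524, -0, 1.275, -0.146], TCP at [0.13, -0.509, 0.227] pointing down, gripper open.
Joint ranges: [-2.53, 2.53], [-0.77, 2.02], [0.04, 2.7], [-1, 4.14], [0.28, 2.66], [-3.11, 3.11]. Speed limits (rad/s): [2.57, 2.57, 3.14, 3.14, 3.14, 3.14].

### API

Orientations are given as [roll, pitch, yaw] about the fixed x, y, z axes, in that order (R = Rz(yaw) Ry(pitch) Rx(roll)).
In Python, from station import env gives the robot as it stands. Calls block until the motion is done:
- env.reach(position, orientation): joint-space move of the TCP to a pose.
- env.move_linear(position, ori=None, rate=0.15): straight line of the TCP; ori=None keeps the orientation; rate is the mean speed in m/s.
- env.goto_joints(angles): joint-space move.
- env.grip(opening, grasp_force=None): finger opening in m; grasp_force is the grip in N (None keeps the last); returns when the fingers have stopped.
- env.hold(seconds).
- env.inverse_kinematics(position, orientation): joint angles nearest the present ones, or None.
- env.read_state(): the state.
- env.get_image(name): name is "scene" or "top" or "wrist"; returns a dict with "color" (400x640x3 uint8, red, green, blue), "depth" (400x640 float32, m along the optical axis (not along the pixel's ray), 0 where there is no reading), "mtx" (3x3 intrinsics, pixels), "rvec" (rotation vector, rad) and "tvec" (3), from world to camera coordinates, as OpenCV has them. Camera axes: x right, y down, z forward; pixel columns grow to the right and rows downward; lengths in m; the calibration is good to about 2 mm. A picture is of the moment at which its call begins.
A pose or a line that the arm cannot do raises env.MotionError and nothing moves.
- env.finish_job(): hands the job in; it is judged then, once.
The state is a dict: "t": time; "qpos": joint angles; "joint_velocities": joint speeds; "effort": joint torques, N m; "ee_pos": TCP position; "orientation": TCP orientation; "contact_force": force on the tool from outside, world axes, zero at the start; "wrist_torque": the same for the moment, N m; "gripper_width": finger opening in m; "finger_force": force on a finger pad.
Only numpy, scipy, OpenCV 4.12 (cv2) and the standard library are available. Lean on these libraries where they do the work, as an engineer would, in place of code of your own. Each camera call takes 0.05 s, during which the arm holds its last target. There are 200 camera calls.

## Working session

There is one attempt and no reset: what is moved stays moved. The work goes in short steps, each a Python script; the robot and the scene stay as the last script left them, time stands still between calls to the robot, and variables do not carry over. Pictures are saved under pics/ and viewed, at most 10 in all, crops included, and the job is handed in when it is done.

```bash
mkdir -p pics; cat > h.py <<'E'
from station import env
import numpy as np, cv2
def snap(name):
    d=env.get_image(name); R=cv2.Rodrigues(np.array(d["rvec"],float))[0]; t=np.array(d["tvec"],float).ravel()
    K=np.array(d["mtx"]); Z=d["depth"].astype(float); v,u=np.mgrid[:Z.shape[0],:Z.shape[1]]
    P=np.stack([(u-K[0,2])/K[0,0]*Z,(v-K[1,2])/K[1,1]*Z,Z],-1)
    W=(P-t)@R; W[Z==0]=np.nan
    return d["color"],W
E
python3 - <<'E'
from h import *
for n in("top","scene"):
    c,W=snap(n); np.savez(f"{n}.npz",c=c,W=W)
    cv2.imwrite(f"pics/{n}.png",c[:,:,::-1])
print(env.read_state())
E
```

```text
{'t': 0.1, 'qpos': array([-1.46700338e+00,  3.42657807e-01,  1.52492323e+00,  1.64742271e-05,
        1.27537885e+00, -1.45982951e-01]), 'joint_velocities': array([ 0.0005797 , -0.00103001, -0.00142828,  0.00165616, -0.00012751,
        0.00072373]), 'effort': array([ 9.82642814e-04, -4.32003880e+01, -2.44694638e+01,  7.19205779e-02,
        5.26048732e-02, -4.66094934e-05]), 'ee_pos': array([ 0.12977086, -0.50834039,  0.22611138]), 'orientation': array([-3.14024225e+00, -2.14470996e-04,  2.49770941e-01]), 'contact_force': array([0.53338617, 0.73223324, 0.18515449]), 'wrist_torque': array([-0.023213  , -0.0408186 , -0.01204002]), 'finger_force': 0.0, 'gripper_width': 0.09136617226841774}
```

View pics/top.png

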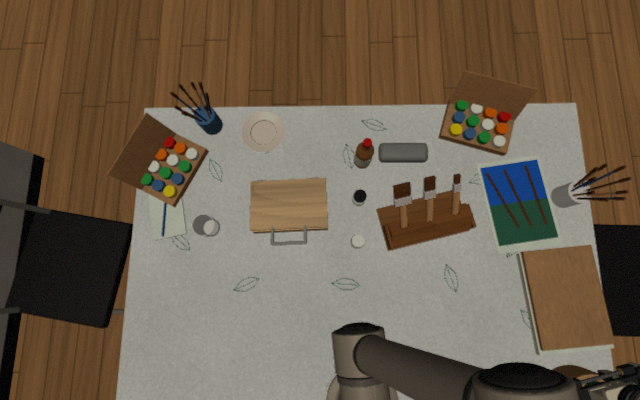

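View pics/scene.png

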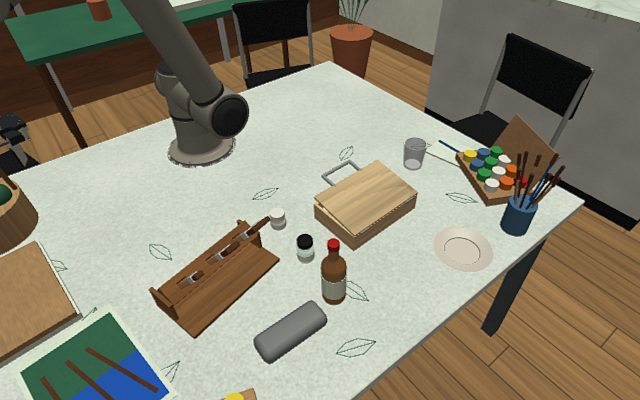

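The top view shows the case at about (289,205) with its handle bar at (289,243). The stand is at (427,220), and the broad brush is in its left socket, with its head at (402,190). Next I'll get the rough positions.

```bash
python3 - <<'E'
from h import *
np.set_printoptions(precision=3,suppress=True)
W=np.load("top.npz")["W"]
for n,(u,v) in dict(lidfar_l=(253,183),lidfar_r=(324,182),lidfr_l=(254,228),lidfr_r=(324,226),bar=(289,243),barl=(277,243),barr=(303,242),headL=(396,186),headR=(409,186),headtop=(402,184),handle=(404,215),handle2=(404,222),standfl=(388,247),standfr=(474,231),standbl=(378,213),paint=(358,241),tall=(360,197),bottle=(366,144),cup=(207,227),headM=(430,182),headN=(457,178)).items(): print(n,W[v,u], np.nanmax(W[v-2:v+3,u-2:u+3,2]))
E
```

```text
lidfar_l [0.658 0.338 0.062] 0.06653833733038467
lidfar_r [0.659 0.112 0.062] 0.06977158604479083
lidfr_l [0.511 0.325 0.084] 0.08635950211043442
lidfr_r [0.517 0.111 0.084] 0.08798728752589281
bar [0.465 0.216 0.092] 0.09372375031358876
barl [0.465 0.253 0.088] 0.09534605478128257
barr [0.468 0.174 0.093] 0.09588836503228367
headL [ 0.614 -0.089  0.202] 0.20560030190065726
headR [ 0.615 -0.126  0.198] 0.20530769543884148
headtop [ 0.62  -0.106  0.201] 0.20706386937684365
handle [ 0.545 -0.124  0.12 ] 0.12914961085927715
handle2 [ 0.527 -0.128  0.097] 0.10633615588575782
standfl [ 0.456 -0.087  0.038] 0.07240126644872137
standfr [ 0.51  -0.371 -0.003] 0.004641668324567136
standbl [ 0.567 -0.062  0.015] 0.01643243164009322
paint [0.474 0.007 0.049] 0.05458349536861903
tall [ 0.609 -0.001  0.069] 0.07588518352683131
bottle [ 0.74  -0.011  0.19 ] 0.1937837603932433
cup [0.523 0.497 0.004] 0.012456187178037662
headM [ 0.627 -0.185  0.195] 0.20205888818335804
headN [ 0.64  -0.263  0.186] 0.19318049245185442
```

```bash
python3 - <<'E'
from h import *
np.set_printoptions(precision=3,suppress=True)
env.move_linear([0.13,-0.509,0.36])
best=None
for yaw in(np.pi/2,-np.pi/2):
    q=env.inverse_kinematics([0.45,0.215,0.36],[np.pi,0,yaw]); print(yaw,q)
    if q is not None and (best is None or abs(q[5])<abs(best[1][5])): best=(yaw,q)
yaw=best[0]; print("yaw",yaw)
# look at the brush on the way
env.reach([0.50,-0.10,0.40],[np.pi,0,0.15])
c,W=snap("wrist"); np.savez("wb.npz",c=c,W=W); a=c
env.reach([0.43,0.215,0.36],[np.pi,0,yaw])
c,W=snap("wrist"); np.savez("wl.npz",c=c,W=W)
cv2.imwrite("pics/w.png",cv2.resize(np.vstack([a,c]),(480,600))[:,:,::-1])
print(env.read_state()["t"])
E
```

```text
1.5707963267948966 [ 0.292  0.224  1.326 -0.     1.592  0.292]
-1.5707963267948966 [ 0.292  0.224  1.326  0.     1.592 -2.85 ]
yaw 1.5707963267948966
4.4667
```

View pics/w.png

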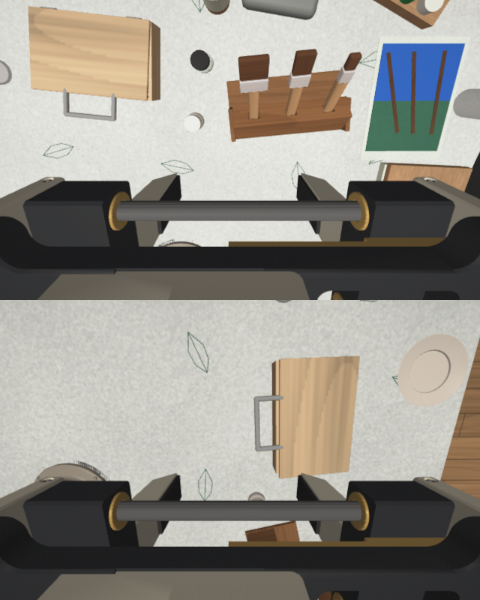

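The brush view (upper) shows the broad head at about (339,88) in full pixels and its handle at about (339,140). The lid view (lower) shows the bar at about (343,167). I'll measure both from depth.

```bash
python3 - <<'E'
from h import *
np.set_printoptions(precision=4,suppress=True)
for f in("wl.npz","wb.npz"):
    W=np.load(f)["W"]; 
    m=(W[...,2]>.06)&(W[...,2]<.14)&(W[...,0]>.43)&(W[...,0]<.485)&(W[...,1]>.12)&(W[...,1]<.32)
    P=W[m]; print(f,"bar",len(P),np.median(P,0),P.min(0),P.max(0))
    for s in(.17,.19,.21,.23,.25):
        Q=P[abs(P[:,1]-s)<.008]; print(s,np.median(Q,0) if len(Q) else None,np.percentile(Q[:,2],95) if len(Q) else None)
    m=(W[...,2]>.055)&(W[...,2]<.14)&(W[...,0]>.51)&(W[...,0]<.70)&(W[...,1]>.12)&(W[...,1]<.32)
    P=W[m]; A=np.c_[P[:,:2],np.ones(len(P))]
    for _ in range(3):
        k=np.linalg.lstsq(A,P[:,2],rcond=None)[0]; r=abs(A@k-P[:,2]); P=P[r<.006]; A=A[r<.006]
    print("lid plane",k,np.arctan(np.hypot(*k[:2])),len(P),"x",np.percentile(P[:,0],[.5,99.5]),"y",np.percentile(P[:,1],[.5,99.5]))
W=np.load("wb.npz")["W"]
m=(W[...,2]>.085)&(W[...,0]>.48)&(W[...,0]<.68)&(W[...,1]>-.145)&(W[...,1]<-.065)
P=W[m]
for z in np.arange(.09,.215,.01):
    Q=P[abs(P[:,2]-z)<.005]
    if len(Q)>3: print(round(z,3),len(Q),np.median(Q,0),"y",np.percentile(Q[:,1],[3,97]),"x",np.percentile(Q[:,0],[3,97]))
E
```

```text
wl.npz bar 617 [0.4676 0.2229 0.091 ] [0.4601 0.1627 0.0851] [0.4848 0.2718 0.0941]
0.17 [0.4725 0.1694 0.0908] 0.092632815074585
0.19 [0.4674 0.1902 0.0911] 0.09308431356789491
0.21 [0.467  0.2102 0.0913] 0.09325213208605079
0.23 [0.4651 0.2296 0.0914] 0.0929134781570635
0.25 [0.4646 0.2496 0.0911] 0.09283262720417233
lid plane [-0.1356 -0.007   0.1559] 0.13494898409593462 12928 x [0.5111 0.67  ] y [0.1214 0.3191]
wb.npz bar 578 [0.4681 0.2173 0.0906] [0.4584 0.1607 0.082 ] [0.485  0.2697 0.0938]
0.17 [0.4721 0.1672 0.0904] 0.09246344300510016
0.19 [0.4676 0.1896 0.091 ] 0.09297724650492342
0.21 [0.4667 0.2103 0.091 ] 0.09245455705969326
0.23 [0.466  0.2301 0.0912] 0.09251201466566696
0.25 [0.465  0.2505 0.0909] 0.0927865647986229
lid plane [-0.1369 -0.0074  0.1563] 0.13629657220652824 14367 x [0.5114 0.6703] y [0.121  0.3192]
0.09 464 [ 0.5046 -0.119   0.0903] y [-0.1434 -0.0922] x [0.4855 0.5217]
0.1 170 [ 0.4997 -0.1236  0.0968] y [-0.1427 -0.0942] x [0.4904 0.5312]
0.11 71 [ 0.5356 -0.1263  0.1097] y [-0.1356 -0.1169] x [0.5303 0.5414]
0.12 72 [ 0.5441 -0.1251  0.1201] y [-0.1335 -0.1151] x [0.5394 0.5494]
0.13 76 [ 0.5521 -0.1218  0.1299] y [-0.1314 -0.1105] x [0.5474 0.5603]
0.14 85 [ 0.56   -0.1206  0.1398] y [-0.1292 -0.1112] x [0.5555 0.5652]
0.15 133 [ 0.568  -0.1187  0.152 ] y [-0.1395 -0.0964] x [0.5634 0.5762]
0.16 259 [ 0.5759 -0.1162  0.16  ] y [-0.1389 -0.0935] x [0.5684 0.5839]
0.17 337 [ 0.5852 -0.114   0.1701] y [-0.1366 -0.0912] x [0.577  0.5933]
0.18 303 [ 0.5944 -0.1126  0.1802] y [-0.1336 -0.0899] x [0.587  0.6021]
0.19 320 [ 0.6026 -0.11    0.1905] y [-0.1312 -0.0881] x [0.5953 0.6103]
0.2 633 [ 0.6142 -0.107   0.2011] y [-0.1285 -0.0855] x [0.6042 0.6245]
```

```bash
python3 - <<'E'
from h import *
np.set_printoptions(precision=3,suppress=True)
psi=.045; ex=np.array([np.cos(psi),np.sin(psi),0]); ori=[np.pi,0,np.pi/2+psi]
bar=np.array([.4665,.216,.0875]); hinge=bar+ex*.2025; hinge[2]=.055
off=np.array([0,0,-.019])
env.grip(.027,20)
env.reach(bar+off+[0,0,.09]-ex*.001,ori)
env.move_linear(bar+off-ex*.001,rate=.1)
s=env.read_state(); print(s["ee_pos"],s["contact_force"])
env.grip(0,20)
s=env.read_state(); print("w",s["gripper_width"],s["finger_force"],s["contact_force"])
a0=np.arctan2(.0325,.2025); r=np.hypot(.0325,.2025)
if s["gripper_width"]>.006:
    for a in np.linspace(a0,a0+1.085,10)[1:]:
        p=hinge-ex*r*np.cos(a)+np.array([0,0,r*np.sin(a)])
        env.move_linear(p+off,rate=.12)
        s=env.read_state(); print(a,s["ee_pos"],s["contact_force"],s["gripper_width"])
c,W=snap("scene"); cv2.imwrite("pics/s2.png",c[80:330,150:550,::-1])
print(s["t"])
E
```

```text
[0.466 0.216 0.069] [ 0.765 -0.316 -0.145]
w 0.008937001425578406 19.99849498271942 [ 3.915  0.333 -0.113]
0.2796922813542492 [0.472 0.216 0.093] [2.278 0.514 1.014] 0.00916661541297707
0.4002478369098047 [0.48  0.217 0.116] [-0.665  0.905  0.705] 0.00914284711883117
0.5208033924653603 [0.49  0.217 0.138] [-4.174 -0.366  2.936] 0.00908427586549316
0.6413589480209159 [0.503 0.218 0.159] [-8.899 -0.356  7.811] 0.009154625369051175
0.7619145035764714 [0.518 0.218 0.178] [-12.593  -1.351  12.899] 0.009486825921942485
0.882470059132027 [0.537 0.219 0.196] [-13.787  -1.334  18.895] 0.009128105166565415
1.0030256146875824 [0.558 0.22  0.212] [-10.055  -0.474  18.353] 0.00928445805650566
1.123581170243138 [0.581 0.221 0.224] [-4.931 -0.287 14.982] 0.009446446857885439
1.2441367257986935 [0.604 0.223 0.233] [-2.373  0.084 11.636] 0.009146072791693816
11.1333
```

View pics/s2.png

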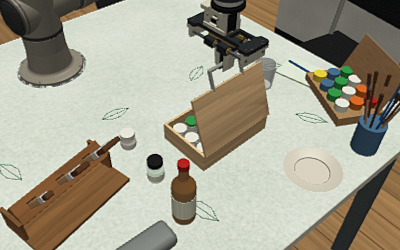

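The lid stands up at about (230,110) in the crop, with its handle held by the fingers. I'll release it and measure the angle.

```bash
python3 - <<'E'
from h import *
np.set_printoptions(precision=3,suppress=True)
env.grip(.036)
p=env.read_state()["ee_pos"]
env.move_linear(p+[0,0,.13],rate=.15)
c,W=snap("scene")
m=(W[...,2]>.08)&(W[...,2]<.23)&(W[...,0]>.585)&(W[...,0]<.70)&(W[...,1]>.12)&(W[...,1]<.32)
P=W[m]; A=np.c_[P[:,1:],np.ones(len(P))]
for _ in range(4):
    k=np.linalg.lstsq(A,P[:,0],rcond=None)[0]; r=abs(A@k-P[:,0]); P=P[r<.006]; A=A[r<.006]
print("lid from vertical: x=f(y,z)",k,"angle",np.pi/2-np.arctan(-k[1]),len(P),P.max(0))
s=env.read_state(); print(s["t"],s["ee_pos"],s["contact_force"],s["gripper_width"])
for r,rot in((0,0),):pass
# brush grasp IK options
from scipy.spatial.transform import Rotation as R
psi=.15; lean=np.radians(40)
b=np.array([np.sin(lean)*np.cos(psi),np.sin(lean)*np.sin(psi),np.cos(lean)]); y=np.array([-np.sin(psi),np.cos(psi),0])
n=np.cross(y,b)   # brush x: perp, pointing forward-down
for tilt in (0,10,20,30,40,50,60):
    t=np.radians(tilt)
    z=np.array([np.sin(t)*np.cos(psi),np.sin(t)*np.sin(psi),-np.cos(t)])
    for sg in(1,-1):
        M=np.c_[np.cross(sg*y,z),sg*y,z]; e=R.from_matrix(M).as_euler("xyz")
        print(tilt,sg,env.inverse_kinematics(np.array([.557,-.12,.127])+z*.019,e))
print(b,n)
E
```

```text
lid from vertical: x=f(y,z) [-0.047 -0.36   0.708] angle 1.225430846524221 3115 [0.674 0.32  0.23 ]
12.9 [0.603 0.222 0.359] [-0.441  0.153  0.367] 0.036155573238944194
0 1 [-0.347  0.539  1.559  0.     1.044 -2.067]
0 -1 [-0.347  0.539  1.559 -0.     1.044  1.074]
10 1 [-0.395  0.469  1.702  0.123  0.825 -2.192]
10 -1 [-0.395  0.469  1.702  0.123  0.825  0.949]
20 1 [-0.45   0.419  1.841  0.34   0.617 -2.423]
20 -1 [-0.45   0.419  1.841  0.34   0.617  0.719]
30 1 [-0.512  0.395  1.974  0.761  0.462 -2.871]
30 -1 [-0.512  0.395  1.974  0.761  0.462  0.271]
40 1 [-0.579  0.404  2.097  1.402  0.45   2.729]
40 -1 [-0.579  0.404  2.097  1.402  0.45  -0.413]
50 1 [-0.648  0.456  2.206  1.885  0.614  2.181]
50 -1 [-0.648  0.456  2.206  1.885  0.614 -0.961]
60 1 [-0.712  0.554  2.294  2.112  0.874  1.861]
60 -1 [-0.712  0.554  2.294  2.112  0.874 -1.281]
[0.636 0.096 0.766] [ 0.757  0.114 -0.643]
```

The lid stands released at 1.225 rad. Next is the brush: I'll refine its axis and facing from the stored depth, then check the IK chain.

```bash
cat > b.py <<'E'
from h import *
from scipy.spatial.transform import Rotation as R
W=np.load("wb.npz")["W"]
m=(W[...,2]>.105)&(W[...,0]>.52)&(W[...,0]<.63)&(W[...,1]>-.145)&(W[...,1]<-.08)
P=W[m]
c=[np.median(P[abs(P[:,2]-z)<.004],0) for z in np.arange(.11,.196,.008)]
c=np.array(c); p0=c.mean(0); b=np.linalg.svd(c-p0)[2][0]; b*=np.sign(b[2])
H=P[(P[:,2]>.155)&(P[:,2]<.195)]
k=np.linalg.lstsq(np.c_[H[:,1:],np.ones(len(H))],H[:,0],rcond=None)[0]; n=np.array([1,-k[0],-k[1]])  # face normal, +x
psi_face=np.arctan2(n[1],n[0]); psi_axis=np.arctan2(b[1],b[0])
psi=(psi_face+psi_axis)/2 if abs(psi_face-psi_axis)<.15 else psi_axis
y=np.array([-np.sin(psi),np.cos(psi),0]); y-=b*(y@b); y/=np.linalg.norm(y); n=np.cross(y,b)
f=p0+b*(.119-p0[2])/b[2]; g=f+.007*n+.003*b
Mg=np.c_[np.cross(-y,n),-y,n]; og=R.from_matrix(Mg).as_euler("xyz")
zd=np.array([0,0,-1.]); yh=-np.array([-np.sin(psi),np.cos(psi),0]); od=R.from_matrix(np.c_[np.cross(yh,zd),yh,zd]).as_euler("xyz")
tcp=g+.019*n
E
python3 - <<'E'
from b import *
np.set_printoptions(precision=3,suppress=True)
print("b",b,"lean",np.degrees(np.arccos(b[2])),"psi",psi_face,psi_axis,"g",g,"n",n)
ik=env.inverse_kinematics
for nm,p,o in(("via",tcp-.10*n+[-.03,.0,.12],og),("pre",tcp-.10*n,og),("grasp",tcp,og),("out",tcp+.085*b,og),("up",tcp+.085*b+[0,0,.1],og),("up2",tcp+.085*b+[-.08,0,.13],og),("end",[.5,-.12,.36],od)): print(nm,np.round(p,3),ik(p,o))
E
```

```text
b [0.631 0.162 0.759] lean 40.63955194931661 psi 0.2311604011516489 0.25091723206962224 g [ 0.55  -0.123  0.117] n [ 0.737  0.181 -0.651]
via [ 0.46  -0.138  0.289] [-0.973 -0.03   2.132  1.03   0.978 -0.235]
pre [ 0.49  -0.138  0.169] [-0.892  0.258  2.262  1.401  0.772 -0.719]
grasp [ 0.564 -0.12   0.104] [-0.7    0.484  2.187  1.738  0.671 -0.947]
out [ 0.617 -0.106  0.169] [-0.588  0.39   2.027  1.485  0.596 -0.521]
up [ 0.617 -0.106  0.269] [-0.588  0.223  1.906  1.106  0.677 -0.053]
up2 [ 0.537 -0.106  0.299] [-0.719  0.049  2.021  1.042  0.804 -0.055]
end [ 0.5  -0.12  0.36] [-0.385  0.255  1.285 -0.     1.602  0.945]
```

```bash
python3 - <<'E'
from b import *
np.set_printoptions(precision=3,suppress=True)
env.reach([.48,-.12,.38],od)
env.grip(.05,25)
env.reach(tcp-.10*n+[-.03,0,.12],og)
env.reach(tcp-.10*n,og)
env.move_linear(tcp-.03*n,rate=.12)
s=env.read_state(); print(s["t"],s["contact_force"])
c,_=snap("scene"); d,_=snap("wrist")
cv2.imwrite("pics/g.png",np.hstack([cv2.resize(c[100:340,100:420],(400,300)),cv2.resize(d,(400,300))])[:,:,::-1])
E
```

```text
17.125 [-0.205  0.077 -0.382]
```

View pics/g.png

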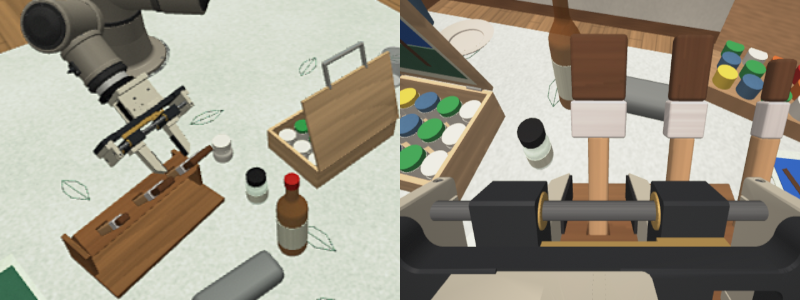

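The wrist view (right half) shows the broad brush's handle at about (598,165), centred between the fingers at (562,200) and (637,200). The lid is still up at about (345,105) in the left half. I'll grip and draw the brush out.

```bash
python3 - <<'E'
from b import *
np.set_printoptions(precision=3,suppress=True)
env.move_linear(tcp,rate=.08)
s=env.read_state(); print(s["t"],s["contact_force"])
env.grip(0,25)
s=env.read_state(); print(s["gripper_width"],s["finger_force"],s["contact_force"])
if .015<s["gripper_width"]<.026:
    for L in(.03,.06,.09):
        env.move_linear(tcp+L*b,rate=.08); s=env.read_state(); print(L,s["gripper_width"],s["contact_force"])
    env.move_linear(tcp+.09*b+[0,0,.1],rate=.12)
    env.hold(.3)
c,_=snap("scene"); d,_=snap("wrist"); print(env.read_state()["t"])
cv2.imwrite("pics/g2.png",np.hstack([cv2.resize(c[60:300,100:420],(400,300)),cv2.resize(d,(400,300))])[:,:,::-1])
E
```

```text
17.75 [0.554 1.138 0.171]
0.01955074837305532 24.98402327299118 [-1.117 -0.811  0.285]
0.03 0.019673128465936426 [-0.467  0.576 -0.673]
0.06 0.019734203048128826 [-0.093  0.641 -0.225]
0.09 0.019963053529014743 [ 0.305  0.173 -0.68 ]
21.3
```

View pics/g2.png

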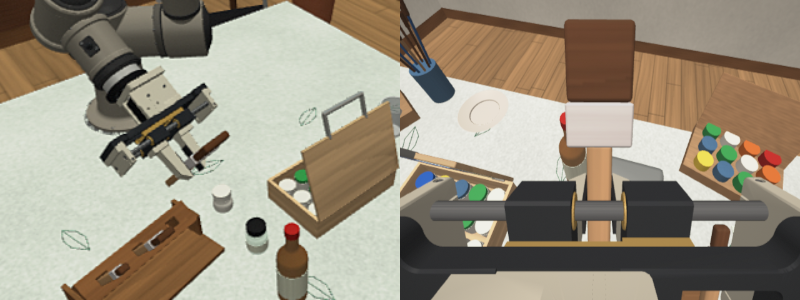

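The brush is out and held, with its head at about (600,60) in the wrist view, and the other two are still in the stand. Now I'll turn it level.

```bash
python3 - <<'E'
from b import *
np.set_printoptions(precision=3,suppress=True)
env.move_linear(env.read_state()["ee_pos"]+[-.08,0,.05])
env.reach([.5,-.12,.36],od); env.hold(1)
s=env.read_state(); print(s["t"],s["ee_pos"],s["orientation"],s["gripper_width"],s["finger_force"])
c,W=snap("scene"); t,T=snap("top")
for V in(W,T):
    m=(V[...,2]>.33)&(V[...,2]<.42)&(V[...,0]>.53)&(V[...,0]<.66)&(abs(V[...,1]+.11)<.07); P=V[m]
    if len(P)>20:
        u=np.linalg.svd(P-P.mean(0),full_matrices=False)[2][0]; print(len(P),P.min(0),P.max(0),"elev",np.degrees(np.arcsin(u[2])))
cv2.imwrite("pics/e.png",np.hstack([cv2.resize(c[40:340,60:460],(400,300)),cv2.resize(t[80:320,200:520],(400,300))])[:,:,::-1])
E
```

```text
24.0083 [ 0.5  -0.12  0.36] [-3.142  0.     0.241] 0.01969514279835743 24.984194040298462
813 [ 0.53  -0.135  0.37 ] [ 0.613 -0.072  0.387] elev -2.3206070585524006
545 [ 0.536 -0.122  0.373] [ 0.611 -0.069  0.389] elev -0.009613208803070861
```

View pics/e.png

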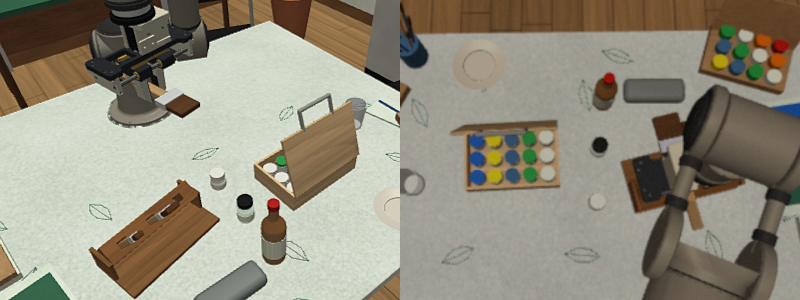

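The brush lies level in the gripper at about (180,102) in the left half, about 0.38 m up. The lid is open at about (320,130), and nothing else has moved.

```bash
python3 -c "
from station import env
print(env.finish_job())"
```

```text
the job is handed in; nothing more can be done
None
```

The job is handed in: the lid was let go and measured at about 70° open, and the broad brush is held level (within about 2°) and still, about 0.38 m above the table; in the last pictures nothing else had moved.

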